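# Clamp the split scissor block with the one-hand bar clamp

### The arm

A 7-joint arm with a two-finger parallel gripper is mounted at the origin on the work surface. World frame = base frame: x ahead of the robot, y to its left, z up, the work surface at z = 0. Lengths are in m, angles in rad, forces in N, time in s.
With the tool pointing down it reaches from about 0.4 to 0.85 m from the base axis. Payload 4.5 kg.
Tool frame: the origin (TCP) lies at the very end of the fingers, on their centre line; the grasp point (between the pads) lies 19 mm behind it; z points along the fingers, y is the line along which they close (so a half turn about z gives the same grasp; the last joint's range is limited). The gripper opens to 85 mm and grips with 20 to 120 N. Pads are 22 mm wide; open, the fingers measure 114 mm over their backs; the gripper's body (76 mm by 85 mm) begins 54 mm behind the grasp point. The pads swing forward as they close: fully open they stand 13 mm farther back than shut.
Start: joints at [-1.292, 0.689, -0.195, 1.565, 0.157, 0.902, -0.215], TCP at [0.151, 0.606, 0.231] pointing down, gripper open.
Joint ranges: [-3.01, 3.01], [-0.46, 2.08], [-1.47, 1.51], [0.13, 2.56], [-1, 4.14], [0.04, 2.09], [-2.66, 2.66]. Speed limits (rad/s): [2.57, 2.57, 3.14, 3.14, 3.14, 3.14, 3.14].

### API

Orientations are given as a 3x3 rotation matrix whose columns are the frame's x, y, z axes.
In Python, from plant import observe, get_image, job_done gives the robot as it stands. The module is installed in compiled form; this text tells all that it offers.
- The arm moves only by the tool drive_tool, never from a script. Its arguments are lists of equal length, an entry for each row: "fingers": the gripper command: -1 is fully open, 1 is shut, values between are in proportion; "translation": the shift along the tool's x, y, z each as a share of 80 mm, from -1 to 1, a list of three; "yaw": the turn about the tool's z as a share of 120 degrees, from -1 to 1. In form: {"fingers": [fingers, ...], "translation": [[x, y, z], ...], "yaw": [yaw, ...]}. A call has 1 to 12 rows; each row is the pose to reach, as a shift and turn from the pose commanded when the call began, along the tool's axes at that moment; what a row does not reach only later rows make up. A row lasts 1/10 s, in which the tool goes at most 50 mm and 8.59 degrees, less where a joint would pass 70% of its speed; a pose out of reach is approached as far as the arm can. A call with a number of a shift or a turn outside -1 to 1 is refused whole. A call with a gripper value outside its range is refused whole. The fingers move at their own pace and stop on an object; "grip_force" is the grip in N (left out, the last holds). Time passes only in rows, so rows that repeat a pose let the fingers close. It gives the time, the measured TCP pose, the force, the opening and the grip force at its end, in the units of the state.
- observe(): the state, without advancing time (a new reading comes with each control period).
- get_image(name): name is "side" or "top"; returns a dict with "color" (420x560x3 uint8, red, green, blue), "range_z" (420x560 float32, m along the optical axis (not along the pixel's ray), 0 where there is no reading), "vfov" (degrees; the focal length in pixels is half the picture's height over the tangent of half this angle, whatever the lens; pixels are square), "cx", "cy" (the principal point, pixels), "origin" and "attitude" of the camera in the world. Camera axes: x right, y up, looking along -z (the intrinsics and any distortion apply to the point x, -y, -z); pixel columns grow to the right and rows downward; lengths in m; the calibration is good to about 2 mm. A picture is of the moment at which its call begins.
- job_done(): hands the job in; it is judged then, once.
The state is a dict: "time_s": time; "joint_positions": joint angles; "dq": joint speeds; "effort": joint torques, N m; "ee_pos": TCP position; "tcp_rot": TCP orientation; "wrist_force": force on the tool from outside, world axes, zero at the start; "torque": the same for the moment, N m; "opening": finger opening in m; "grasp_force": force on a finger pad.
Only numpy, scipy, OpenCV 4.12 (cv2) and the standard library are available. Lean on these libraries where they do the work, as an engineer would, in place of code of your own. Each camera call takes 0.05 s, during which the arm holds its last target. There are 200 camera calls.

### The job

The wooden scissor-and-comb block has split in two and glue is already on. Stand the loose half on the gluing board between the clamp's jaws, grooved glue face flat against its mate and ends flush, let go of it, then bring the jaw up with the clamp's trigger alone (do not push the jaw or bar), pumping until the joint is closed and the rubber pad bears snugly on the wood; do not over-pump, the thin slot walls crush. Finish still holding the trigger squeezed, with the block gripped, and leave the other things on the table where they are.

Things in the scene. Friction and masses are not known exactly. Their poses are not given: they have to be found in the camera images.
- clamp: One-hand bar clamp lying on its side, strapped to a plywood gluing board (top 12 mm above the table, x -110 to 165, y -40 to 105 mm); fixed. Origin: on the table under the bar, in the black housing (x -45 to 21, y -26 to 20, top 58 mm). x: along the steel bar from grip to moving jaw. y: level, the way both jaws reach; the pistol grip points to -y. Work goes at y 50 mm between the jaws
- rest_jaw: Fixed jaw's pad, 40 mm wide (y 30 to 70 mm of the clamp), 24 to 56 mm above the table; its face stands at clamp x = 30 mm and looks to +x. Axes as the clamp's
- rest_face (a point): Centre of the fixed pad's face, 40 mm above the table
- pad: Soft rubber pad of the moving jaw, 40 mm wide, 24 to 56 mm above the table, looking to clamp -x. Pressed, it sinks into its jaw by 1 mm for every 3 N. Origin at the centre of its face. Clamping with 5 to 36 N is good; above 36 N (12 mm) the wood is crushed
- pad_face (a point): Centre of the moving pad's face, 40 mm above the table
- trigger: Grey trigger, 12 mm thick, 28 to 52 mm above the table. Pivot pin at clamp x 0, y -16 mm; it reaches out to y -85 mm. At rest it flares away from the grip; squeezed towards the grip (clamp -x) it swings 0.38 rad to its stop; a spring brings it back when let go. Pulled 50 mm from the pin it takes about 10 N to move; beyond that the pad presses with about 1.6 times the extra finger force
- trigger_pull (a point): Where to pull: point on the trigger's front face (away from the grip), 50 mm from the pin, 40 mm above the table. At rest at clamp x 21, y -63 mm, 59 mm from the back of the grip; fully squeezed at x 2, y -67 mm, 40 mm from it
- grip_back (a point): Point on the back of the pistol grip (clamp x -38, y -65 mm), 40 mm above the table. The grip: x -38 to -14, y -120 to -25 mm, 27 to 53 mm above the table, free below, before and behind. Squeeze trigger and grip together from above, one finger here, the other at trigger_pull; open again to let the trigger return
- mate_half: Half of the beech block, standing loose on the board (underside 12 mm above the table) against the fixed jaw. 25 mm thick (x), 60 mm wide (y), 72 mm high, 85 g. Origin at the centre of its underside. +x is the glue face with two upright grooves 15 mm wide, 10 mm deep; it looks to the moving jaw
- mate_glue (a point): Centre of the mate's glue face (x 12.5 mm from its origin), 36 mm above its underside
- loose_half: The other half, alike, standing upright on the table away from the clamp; grip it by its 60 mm width (y) near the top. Its own +x is the grooved glue face: it must come to face the mate's, so it stands turned half round to it, and its origin then lies 25 mm from the mate's along the clamp's x
- loose_glue (a point): Centre of the loose half's glue face (x 12.5 mm from its origin), 36 mm above its underside
- glue_bottle: Bystander: small white glue bottle, 42 mm across, 125 mm tall, standing
- tint_bowls: Bystander: nested stack of grey tint bowls, 124 mm across, 83 mm tall
- developer_bottle: Bystander: pink bottle, 68 mm across, 190 mm tall
- setting_can: Bystander: blue can, 54 mm across, 200 mm tall
- comb: Bystander: black comb 180 mm long lying flat, near the robot
- tint_brush: Bystander: tint brush 200 mm long lying flat, near the robot
- hair_brush: Bystander: wooden paddle hair brush 230 mm long, lying
- jaw_mark (a point): Point fixed to the moving jaw, where its pad's face lies unpressed, 40 mm above the table: at clamp x 106 to 124 mm at the start, y 50 mm; the rubber's compression is its distance past pad_face
- bar: Toothed steel bar (y -10 to 7 mm of the clamp, top 44 mm high) with the black moving jaw on its end (y -16 to 85 mm, 57 mm high): must not be pushed by hand. A full squeeze of the trigger draws it about 8 mm to clamp -x, less against load; a ratchet of 4 mm pitch holds it while the trigger returns (stepping back up to 4 mm, 6 under load). It cannot be reopened. Axes as the clamp's

How it is judged:
By the outcome, as a careful person would: the job done as asked, in the order asked, and still so for the second after the job is handed in, while the arm keeps its last pose, push and grip.
It also fails if it takes over 54 s, if anything falls off the work surface, if the arm or the gripper's body presses on something with over 40 N, if the wrist force passes 120 N, or if a joint passes its speed limit or range.

## Working session

There is one attempt and no reset: what is moved stays moved. The work goes in short steps, Python scripts to look and compute and a tool call to move; the robot and the scene stay as the last step left them, time stands still between calls to the robot, and variables do not carry over. Pictures are saved under pics/ and viewed, at most 10 in all, crops included, and the job is handed in when it is done.

Besides the shell and the picture viewer there is one more tool, called after "Emit:" as name(argument=value, ...) on one line, values as JSON. drive_tool: Moves the arm, as the interface text tells. Shift numbers are shares of 80 mm and turn numbers shares of 120 degrees, none past 1 either way. Its arguments: {"type":"object","properties":{"fingers":{"type":"array","items":{"type":"number"}},"translation":{"type":"array","items":{"type":"array","items":{"type":"number"}}},"yaw":{"type":"array","items":{"type":"number"}},"grip_force":{"type":"number"}},"required":["fingers","translation","yaw"]}

```bash
mkdir -p pics; cat > h.py <<'E'
import numpy as np, cv2
from plant import observe, get_image, job_done
def snap(n):
    g=get_image(n); return g
def save(g,f): cv2.imwrite(f,cv2.cvtColor(g["color"],cv2.COLOR_RGB2BGR))
def cloud(g):
    H,W=g["range_z"].shape; f=H/2/np.tan(np.radians(g["vfov"])/2)
    u,v=np.meshgrid(np.arange(W),np.arange(H)); z=g["range_z"]
    P=np.stack([(u-g["cx"])/f*z,-(v-g["cy"])/f*z,-z],-1)
    return P@np.array(g["attitude"]).T+np.array(g["origin"])
def ray(g,u,v,h):
    H=g["range_z"].shape[0]; f=H/2/np.tan(np.radians(g["vfov"])/2)
    d=np.array(g["attitude"])@np.array([(u-g["cx"])/f,-(v-g["cy"])/f,-1]); o=np.array(g["origin"])
    return o+d*(h-o[2])/d[2]
E
python3 - <<'E'
from h import *
for n in("top","side"):
    g=snap(n); save(g,f"pics/{n}0.png"); np.save(f"/tmp/{n}0.npy",g,allow_pickle=True)
    print(n,{k:g[k] for k in g if k not in("color","range_z")})
s=observe(); print(s)
E
```

```text
top {'vfov': 44.11477315101251, 'cx': 271.61094245095256, 'cy': 214.09333128201672, 'origin': array([0.36917018, 0.05990795, 1.3418971 ]), 'attitude': array([[ 0.00522798,  0.98796439, -0.15459313],
       [-0.99990316,  0.00715858,  0.01193419],
       [ 0.01289722,  0.15451577,  0.98790614]])}
side {'vfov': 48.36642992193181, 'cx': 266.4779485413168, 'cy': 206.51986717642907, 'origin': array([0.23737519, 0.64870669, 0.78854222]), 'attitude': array([[-0.88919472,  0.33054955, -0.31633804],
       [-0.4573635 , -0.6607748 ,  0.59514309],
       [-0.01230392,  0.67387956,  0.73873876]])}
{'time_s': 0.1, 'joint_positions': array([-1.29217518,  0.68993915, -0.19452846,  1.56623629,  0.15730239,
        0.90250205, -0.21507405]), 'dq': array([-0.00093855, -0.00172941, -0.00059242, -0.00259331, -0.00069545,
       -0.00116528, -0.0001703 ]), 'effort': array([-2.59101806e-03, -5.40610063e+01, -1.27139378e+00, -1.58986151e+01,
        9.36475553e-03,  4.36991832e-03, -7.76643049e-06]), 'ee_pos': array([0.15138682, 0.60578523, 0.23054109]), 'tcp_rot': array([[-9.70207307e-01,  2.42276068e-01, -2.96457618e-04],
       [ 2.42276222e-01,  9.70205882e-01, -1.66682735e-03],
       [-1.16207452e-04, -1.68899271e-03, -9.99998567e-01]]), 'wrist_force': array([ 0.77222594, -0.07196662,  0.23906193]), 'torque': array([ 0.04640781, -0.02195017,  0.02492665]), 'grasp_force': 0.0, 'opening': 0.08555335728279884}
```

View pics/top0.png

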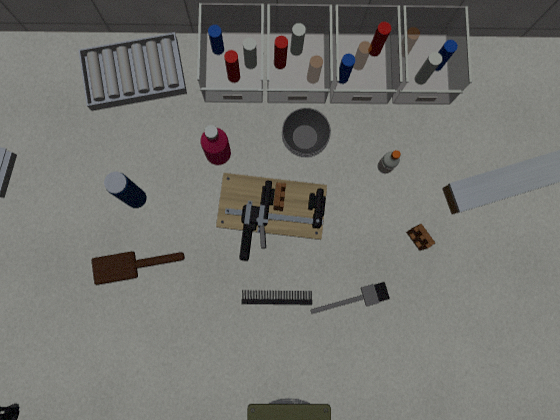

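View pics/side0.png

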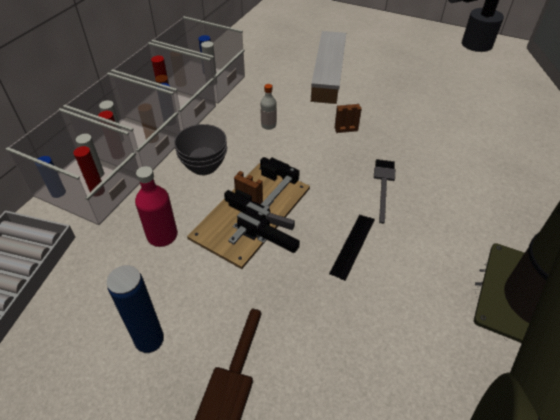

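The top view shows the board with the clamp at about (272,207), the loose half at (420,237), grip pointing down at (246,245), and trigger at (263,235). The side view shows the loose half at (348,118). I'll measure the poses from the board's outline and the block's top next.

```bash
python3 - <<'E'
from h import *
g=np.load("/tmp/top0.npy",allow_pickle=True).item(); C=cloud(g); im=g["color"].astype(int)
a=cv2.resize(g["color"][165:270,205:340],None,fx=4,fy=4,interpolation=cv2.INTER_CUBIC)
b=cv2.resize(g["color"][215:260,400:445],None,fx=5,fy=5,interpolation=cv2.INTER_CUBIC)
cv=np.zeros((420,540+225,3),np.uint8); cv[:420,:540]=a; cv[:225,540:]=b
cv2.imwrite("pics/crop0.png",cv2.cvtColor(np.clip(cv*1.6,0,255).astype(np.uint8),cv2.COLOR_RGB2BGR))
def comp(m,u,v):
    n,l=cv2.connectedComponents(m.astype(np.uint8)); w=l[v-8:v+9,u-8:u+9]; w=w[w>0]; return l==np.bincount(w).argmax()
# board: yellowish
m=(im[...,0]-im[...,2]>25)&(im[...,0]>90); m=comp(m,230,190)
c,_=cv2.findContours(m.astype(np.uint8),0,2); h=cv2.convexHull(np.vstack(c))[:,0]
P=np.array([ray(g,u,v,.012)[:2] for u,v in h])
r=cv2.minAreaRect((P*1000).astype(np.float32)); print("board",r, cv2.boxPoints(r))
# loose block
Z=C[...,2]; w=np.zeros_like(m); w[215:262,400:445]=1
k=w&(Z>.06); print("loose n",k.sum(),"z",np.percentile(Z[k],[5,50,95]))
r=cv2.minAreaRect((C[k][:,:2]*1000).astype(np.float32)); print(r,cv2.boxPoints(r))
k2=w&(Z>.066);r=cv2.minAreaRect((C[k2][:,:2]*1000).astype(np.float32)); print(r)
print("side cloud")
g=np.load("/tmp/side0.npy",allow_pickle=True).item(); C=cloud(g); Z=C[...,2]; w=np.zeros_like(Z,bool); w[95:140,325:370]=1
k=w&(Z>.01); r=cv2.minAreaRect((C[k][:,:2]*1000).astype(np.float32)); print(k.sum(),Z[k].max(),r,cv2.boxPoints(r))
E
```

```text
board ((600.2609252929688, 44.2969970703125), (274.139404296875, 143.6600799560547), 83.60208892822266) [[513.6042   -83.914825]
 [656.36957  -99.92325 ]
 [686.91766  172.50882 ]
 [544.1523   188.51724 ]]
loose n 233 z [0.06393562 0.07147167 0.07796083]
((432.0284729003906, -150.26412963867188), (61.404720306396484, 434.4230041503906), 24.69620132446289) [[ 313.38184    34.252666]
 [ 494.88675  -360.43625 ]
 [ 550.6751   -334.7809  ]
 [ 369.1702     59.90799 ]]
((432.0284729003906, -150.26412963867188), (61.404720306396484, 434.4230041503906), 24.69620132446289)
side cloud
671 0.788542215739727 ((380.8100891113281, 95.62725830078125), (95.16056823730469, 1138.7823486328125), 19.315452575683594) [[ 147.57112  617.2303 ]
 [ 524.2449  -457.45193]
 [ 614.0491  -425.97577]
 [ 237.3753   648.7064 ]]
```

View pics/crop0.png

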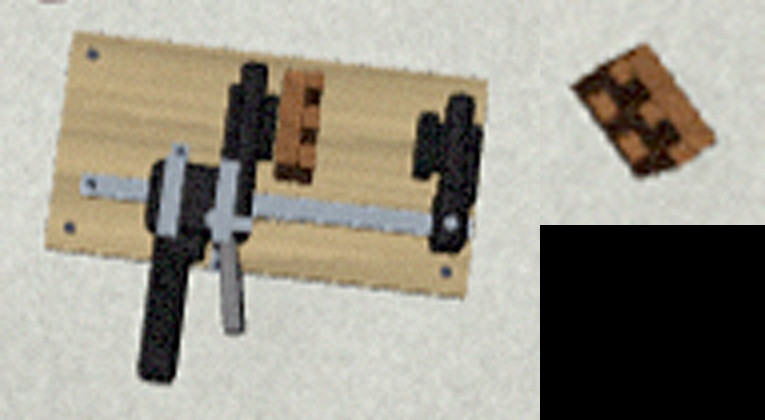

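The crop shows the grip, trigger and mate (grooves facing right, towards the moving jaw), and the loose half with its grooved side facing down-left. I'll enlarge that block in both views to get its corners.

```bash
python3 - <<'E'
from h import *
t=np.load("/tmp/top0.npy",allow_pickle=True).item(); s=np.load("/tmp/side0.npy",allow_pickle=True).item()
a=cv2.resize(t["color"][218:258,400:440],None,fx=10,fy=10,interpolation=cv2.INTER_CUBIC)
b=cv2.resize(s["color"][97:137,328:368],None,fx=10,fy=10,interpolation=cv2.INTER_CUBIC)
cv2.imwrite("pics/crop1.png",cv2.cvtColor(np.clip(np.hstack([a,b])*1.8,0,255).astype(np.uint8),cv2.COLOR_RGB2BGR))
for n,g,(u0,u1,v0,v1) in(("top",t,(400,440,218,258)),("side",s,(328,368,97,137))):
    C=cloud(g)[v0:v1,u0:u1]; ok=g["range_z"][v0:v1,u0:u1]>0; im=g["color"][v0:v1,u0:u1].astype(int)
    br=(im[...,0]-im[...,2]>15)
    k=ok&br&(C[...,2]>.060)&(C[...,2]<.085); P=C[k]; print(n,k.sum(),np.median(P,0))
    r=cv2.minAreaRect((P[:,:2]*1000).astype(np.float32)); print(r)
    c,_=cv2.findContours(br.astype(np.uint8),0,2); c=max(c,key=cv2.contourArea); print(n,"hull",(cv2.approxPolyDP(cv2.convexHull(c),1.2,True)[:,0]+[u0,v0]).tolist())
    rng=g["range_z"]; print("table z sd",(cloud(g)[240:252,380:400] if n=="top" else cloud(g)[140:150,300:320])[...,2].std())
E
```

```text
top 210 [ 0.51628768 -0.33342715  0.07140522]
((516.6700439453125, -332.7821044921875), (59.18440246582031, 25.683223724365234), 33.776390075683594)
top hull [[419, 224], [423, 226], [434, 241], [434, 243], [427, 248], [420, 249], [407, 232]]
table z sd 0.0024971405833899853
side 187 [ 0.51205621 -0.32941913  0.0699862 ]
((514.4725952148438, -331.0219421386719), (61.82209396362305, 28.91231918334961), 36.05005645751953)
side hull [[367, 97], [367, 136], [328, 136], [328, 97]]
table z sd 0.0015719055915152723
```

View pics/crop1.png

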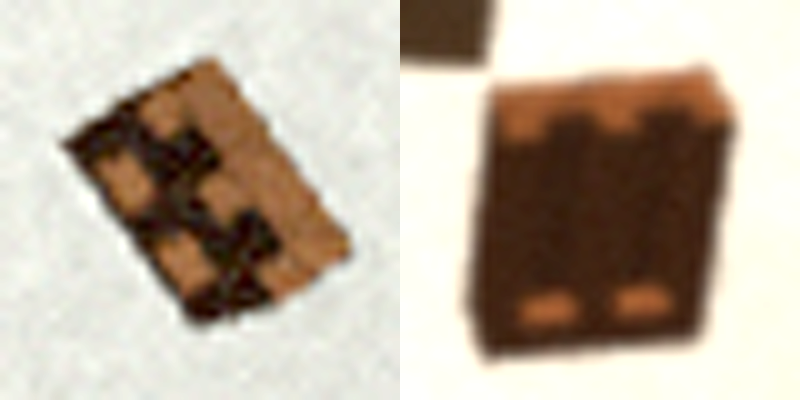

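The left crop confirms the loose half's top face, with corners at crop (210,57), (352,250), (283,300) and (140,105) and the grooves facing down-left. On the right, the glue face points towards the side camera. I'll refine the positions and plan the route.

```bash
cat >> h.py <<'E'
def plan(dst):  # dst: list of world targets (m); prints tool shares in units of 80 mm from the present pose
    s=observe(); R=s["tcp_rot"]
    for d in dst: print(np.round(R.T@(np.array(d)-s["ee_pos"])/.08,3))
    print("yangle",np.degrees(np.arctan2(R[1,1],R[0,1])),"pos",s["ee_pos"].round(4),"t",s["time_s"],"f",s["wrist_force"].round(1),"open",s["opening"])
E
python3 - <<'E'
from h import *
t=np.load("/tmp/top0.npy",allow_pickle=True).item(); s=np.load("/tmp/side0.npy",allow_pickle=True).item()
q=np.array([ray(t,400-.5+x/10,218-.5+y/10,.072)[:2]*1000 for x,y in((210,57),(352,250),(283,300),(140,105))]); print("loose top corners",q.round(1).tolist(),"c",q.mean(0).round(1), cv2.minAreaRect(q.astype(np.float32)))
q=np.array([ray(s,328-.5+(x-400)/10,97-.5+y/10,.072)[:2]*1000 for x,y in((490,88),(708,70),(733,112),(490,135))]); print("side",q.round(1).tolist(),"c",q.mean(0).round(1), cv2.minAreaRect(q.astype(np.float32)))
O=np.array([571.0,75.2]);a=np.radians(-96.4);X=np.array([np.cos(a),np.sin(a)]);Y=np.array([-X[1],X[0]])
for n,g in(("top",t),("side",s)):
    C=cloud(g); P=C[(g["range_z"]>0)]; im=g["color"][g["range_z"]>0].astype(int)
    L=np.c_[(P[:,:2]*1000-O)@np.c_[X,Y],P[:,2]*1000]
    k=(abs(L[:,0]-42)<25)&(abs(L[:,1]-50)<45)&(L[:,2]>76)&(L[:,2]<95); print(n,"mate n",k.sum(),np.percentile(L[k],[2,50,98],axis=0).round(1).tolist()); print(cv2.minAreaRect(L[k][:,:2].astype(np.float32)))
    k=(abs(L[:,0]+26)<25)&(L[:,1]<-60)&(L[:,1]>-140)&(L[:,2]>44)&(L[:,2]<62); print("grip",np.percentile(L[k],[2,50,98],axis=0).round(1).tolist())
    k=(L[:,0]>90)&(L[:,0]<170)&(abs(L[:,1]-35)<60)&(L[:,2]>48)&(L[:,2]<65); print("jaw",np.percentile(L[k],[2,50,98],axis=0).round(1).tolist())
    for nm,(u,v) in dict(can=(120,185),dev=(212,135)).items():
        if n=="top": print(nm,ray(g,u,v,.2))
E
```

```text
loose top corners [[547.7, -325.2], [499.8, -358.5], [487.3, -340.9], [535.6, -307.3]] c [ 517.6 -333. ] ((517.6160278320312, -332.9931640625), (58.757503509521484, 21.61538314819336), 34.84902572631836)
side [[544.3, -323.2], [496.8, -355.3], [484.9, -340.9], [536.9, -304.3]] c [ 515.7 -330.9] ((516.544189453125, -330.6663818359375), (63.58497619628906, 19.686838150024414), 35.12519073486328)
top mate n 200 [[32.4, 20.3, 77.8], [42.5, 49.0, 83.1], [56.0, 78.8, 88.3]]
((44.01321792602539, 49.72770690917969), (24.38519859313965, 60.72040557861328), 1.0560568571090698)
grip [[-37.4, -118.8, 46.3], [-25.7, -90.4, 52.3], [-14.6, -62.0, 58.5]]
jaw [[121.4, -14.0, 48.5], [144.0, 38.1, 54.2], [159.1, 79.2, 61.3]]
can [0.61139896 0.386294   0.2       ]
dev [0.72949984 0.18306514 0.2       ]
side mate n 255 [[29.8, 17.7, 76.3], [38.9, 44.7, 82.9], [55.9, 75.4, 85.8]]
((42.30185317993164, 47.180816650390625), (60.97712326049805, 27.766870498657227), 89.63874816894531)
grip [[-39.8, -121.6, 44.5], [-32.0, -92.8, 52.1], [-17.6, -61.2, 56.5]]
jaw [[118.9, -17.8, 48.7], [140.3, 33.7, 53.5], [157.3, 77.5, 58.3]]
```

Emit:
drive_tool(fingers=[-1, -1, -1, -1, -1, -1], translation=[[-0.13, -0.1, 0], [-0.26, -0.2, 0], [-0.4, -0.3, 0], [-0.52, -0.42, 0], [-0.65, -0.52, 0], [-0.78, -0.63, 0]], yaw=[0.06, 0.13, 0.19, 0.25, 0.31, 0.346])

```text
time_s: 0.7
ee_pos: [0.1999, 0.5417, 0.231]
tcp_rot: [[-0.562, 0.827, -0.0], [0.827, 0.562, -0.001], [-0.001, -0.001, -1.0]]
wrist_force: [-0.3, 0.7, 0.3]
opening: 0.0854
grasp_force: 0.0
```

Emit:
drive_tool(fingers=[-1, -1, -1], translation=[[-0.33, 0.015, 0], [-0.66, 0.03, 0], [-1, 0.045, 0]], yaw=[0, 0, 0])

```text
time_s: 1.0
ee_pos: [0.2482, 0.4775, 0.231]
tcp_rot: [[-0.566, 0.824, -0.0], [0.824, 0.566, -0.001], [-0.0, -0.001, -1.0]]
wrist_force: [-0.2, 0.2, 0.5]
opening: 0.0856
grasp_force: 0.0
```

Emit:
drive_tool(fingers=[-1, -1, -1], translation=[[-0.33, 0.015, 0], [-0.66, 0.03, 0], [-1, 0.045, 0]], yaw=[0, 0, 0])

```text
time_s: 1.3
ee_pos: [0.2966, 0.4135, 0.231]
tcp_rot: [[-0.566, 0.824, -0.0], [0.824, 0.566, -0.0], [-0.0, -0.001, -1.0]]
wrist_force: [0.7, -0.0, 0.2]
opening: 0.0854
grasp_force: 0.0
```

Emit:
drive_tool(fingers=[-1, -1, -1], translation=[[-0.33, 0.015, 0], [-0.66, 0.03, 0], [-1, 0.045, 0]], yaw=[0, 0, 0])

```text
time_s: 1.6
ee_pos: [0.3448, 0.3496, 0.2311]
tcp_rot: [[-0.566, 0.824, -0.0], [0.824, 0.566, -0.0], [-0.0, -0.001, -1.0]]
wrist_force: [0.2, -0.1, 0.3]
opening: 0.0856
grasp_force: 0.0
```

Emit:
drive_tool(fingers=[-1, -1, -1], translation=[[-0.33, 0.015, 0], [-0.66, 0.03, 0], [-1, 0.045, 0]], yaw=[0, 0, 0])

```text
time_s: 1.9
ee_pos: [0.393, 0.2857, 0.2311]
tcp_rot: [[-0.566, 0.824, -0.001], [0.824, 0.566, -0.0], [0.0, -0.001, -1.0]]
wrist_force: [0.4, -0.1, 0.9]
opening: 0.085
grasp_force: 0.0
```

Emit:
drive_tool(fingers=[-1, -1, -1], translation=[[-0.33, -0.145, 0], [-0.66, -0.29, 0], [-1, -0.434, 0]], yaw=[0, 0, 0])

```text
time_s: 2.2
ee_pos: [0.4093, 0.1999, 0.231]
tcp_rot: [[-0.566, 0.824, -0.001], [0.824, 0.566, -0.0], [0.0, -0.001, -1.0]]
wrist_force: [-0.2, -0.1, -1.0]
opening: 0.0854
grasp_force: 0.0
```

Emit:
drive_tool(fingers=[-1, -1, -1], translation=[[-0.33, -0.145, 0], [-0.66, -0.29, 0], [-1, -0.434, 0]], yaw=[0, 0, 0])

```text
time_s: 2.5
ee_pos: [0.4258, 0.1143, 0.2311]
tcp_rot: [[-0.566, 0.824, -0.0], [0.824, 0.566, -0.0], [0.0, -0.0, -1.0]]
wrist_force: [0.8, -0.7, -0.4]
opening: 0.0855
grasp_force: 0.0
```

Emit:
drive_tool(fingers=[-1, -1, -1], translation=[[-0.33, -0.145, 0], [-0.66, -0.29, 0], [-1, -0.434, 0]], yaw=[0, 0, 0])

```text
time_s: 2.8
ee_pos: [0.4424, 0.0287, 0.2311]
tcp_rot: [[-0.566, 0.824, -0.001], [0.824, 0.566, 0.0], [0.0, -0.0, -1.0]]
wrist_force: [0.6, 1.0, -0.2]
opening: 0.0851
grasp_force: 0.0
```

Emit:
drive_tool(fingers=[-1, -1, -1], translation=[[-0.33, -0.145, 0], [-0.66, -0.29, 0], [-1, -0.434, 0]], yaw=[0, 0, 0])

```text
time_s: 3.1
ee_pos: [0.4591, -0.0569, 0.2311]
tcp_rot: [[-0.566, 0.825, -0.001], [0.825, 0.566, 0.0], [0.001, -0.0, -1.0]]
wrist_force: [0.1, 0.1, -0.8]
opening: 0.0856
grasp_force: 0.0
```

Emit:
drive_tool(fingers=[-1, -1, -1], translation=[[-0.33, -0.145, 0], [-0.66, -0.29, 0], [-1, -0.434, 0]], yaw=[0, 0, 0])

```text
time_s: 3.4
ee_pos: [0.4756, -0.1425, 0.231]
tcp_rot: [[-0.566, 0.825, -0.001], [0.825, 0.566, 0.0], [0.001, -0.0, -1.0]]
wrist_force: [-0.4, 0.5, -0.9]
opening: 0.0852
grasp_force: 0.0
```

Emit:
drive_tool(fingers=[-1, -1, -1], translation=[[-0.33, -0.145, 0], [-0.66, -0.29, 0], [-1, -0.434, 0]], yaw=[0, 0, 0])

```text
time_s: 3.7
ee_pos: [0.4922, -0.228, 0.2309]
tcp_rot: [[-0.566, 0.824, -0.001], [0.824, 0.566, 0.001], [0.001, -0.0, -1.0]]
wrist_force: [0.4, 0.3, 0.1]
opening: 0.0855
grasp_force: 0.0
```

Emit:
drive_tool(fingers=[-1, -1, -1, -1], translation=[[-0.33, -0.145, 0], [-0.66, -0.29, 0], [-1, -0.434, 0], [-1, -0.434, 0]], yaw=[0, 0, 0, 0])

```text
time_s: 4.1
ee_pos: [0.5084, -0.3181, 0.2307]
tcp_rot: [[-0.56, 0.828, -0.0], [0.828, 0.56, -0.004], [-0.003, -0.002, -1.0]]
wrist_force: [-1.1, -0.2, 0.5]
opening: 0.0855
grasp_force: 0.0
```

```bash
python3 - <<'E'
from h import *
plan([(.5165,-.332,.231),(.5165,-.332,.04)])
E
```

```text
[-0.201 -0.013 -0.003]
[-0.195 -0.008  2.385]
yangle 34.083222287087764 pos [ 0.5084 -0.3181  0.2307] t 4.1 f [-1.1 -0.2  0.5] open 0.08553344780704904
```

Emit:
drive_tool(fingers=[-1, -1, -1, -1, -1, -1], translation=[[-0.2, -0.01, 0], [-0.2, -0.01, 0.2], [-0.2, -0.01, 0.4], [-0.2, -0.01, 0.6], [-0.2, -0.01, 0.8], [-0.2, -0.01, 0.8]], yaw=[0, 0, 0, 0, 0, 0])

```text
time_s: 4.7
ee_pos: [0.5158, -0.3245, 0.1649]
tcp_rot: [[-0.567, 0.824, -0.005], [0.824, 0.567, 0.003], [0.005, -0.002, -1.0]]
wrist_force: [-0.5, 0.3, -0.0]
opening: 0.0853
grasp_force: 0.0
```

Emit:
drive_tool(fingers=[-1, -1, -1, -1, -1], translation=[[0, 0, 0.1], [0, 0, 0.2], [0, 0, 0.3], [0, 0, 0.4], [0, 0, 0.4]], yaw=[0, 0, 0, 0, 0])

```text
time_s: 5.2
ee_pos: [0.5167, -0.3258, 0.134]
tcp_rot: [[-0.566, 0.825, -0.002], [0.825, 0.566, 0.001], [0.002, -0.001, -1.0]]
wrist_force: [0.2, 0.4, -0.0]
opening: 0.0856
grasp_force: 0.0
```

```bash
python3 - <<'E'
from h import *
plan([(.5165,-.332,.04)])
g=snap("top");s=snap("side")
a=cv2.resize(g["color"][190:270,370:470],None,fx=4,fy=5)
b=cv2.resize(s["color"][60:150,300:400],None,fx=4,fy=4.45)
a=cv2.resize(a,(400,400));b=cv2.resize(b,(400,400))
cv2.imwrite("pics/pre.png",cv2.cvtColor(np.clip(np.hstack([a,b])*1.6,0,255).astype(np.uint8),cv2.COLOR_RGB2BGR))
E
```

```text
[-0.065 -0.045  1.175]
yangle 34.45816148923302 pos [ 0.5167 -0.3258  0.134 ] t 5.2 f [ 0.2  0.4 -0. ] open 0.08559341725737402
```

View pics/pre.png

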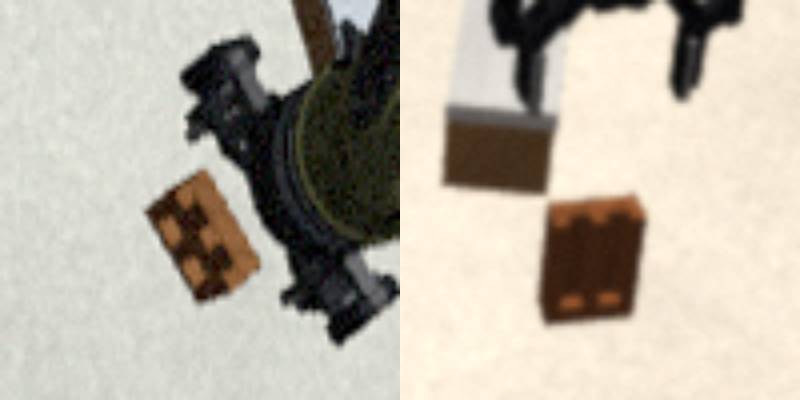

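The left half shows the open fingers straddling the block's long axis, with the block at about (205,235) in the crop. The right half shows the block untouched below the fingers. I'll correct by 6 mm, descend and grip.

Emit:
drive_tool(fingers=[-1, -1, -1, -1, -1, -1], translation=[[-0.065, -0.045, 0.1], [-0.065, -0.045, 0.3], [-0.065, -0.045, 0.5], [-0.065, -0.045, 0.7], [-0.065, -0.045, 0.8], [-0.065, -0.045, 0.8]], yaw=[0, 0, 0, 0, 0, 0])

```text
time_s: 5.9
ee_pos: [0.5167, -0.3325, 0.0701]
tcp_rot: [[-0.566, 0.825, -0.002], [0.825, 0.566, 0.001], [0.002, -0.001, -1.0]]
wrist_force: [0.2, 1.1, 0.6]
opening: 0.0857
grasp_force: 0.0
```

Emit:
drive_tool(fingers=[-1, -1, -1, -1, -1], translation=[[0, 0, 0.1], [0, 0, 0.25], [0, 0, 0.375], [0, 0, 0.375], [0, 0, 0.375]], yaw=[0, 0, 0, 0, 0])

```text
time_s: 6.4
ee_pos: [0.5173, -0.3324, 0.0409]
tcp_rot: [[-0.566, 0.825, -0.001], [0.825, 0.566, 0.0], [0.001, -0.0, -1.0]]
wrist_force: [0.1, -0.5, 0.6]
opening: 0.0855
grasp_force: 0.0
```

```bash
python3 - <<'E'
from h import *
plan([(.5165,-.332,.04)])
E
```

```text
[ 0.01  -0.005  0.011]
yangle 34.45996358019061 pos [ 0.5173 -0.3324  0.0409] t 6.4 f [ 0.1 -0.5  0.6] open 0.08552137977530971
```

Emit:
drive_tool(fingers=[0, 0.5, 1, 1, 1, 1, 1, 1], translation=[[0, 0, 0], [0, 0, 0], [0, 0, 0], [0, 0, 0], [0, 0, 0], [0, 0, 0], [0, 0, 0], [0, 0, 0]], yaw=[0, 0, 0, 0, 0, 0, 0, 0], grip_force=40)

```text
time_s: 7.2
ee_pos: [0.5179, -0.3329, 0.0419]
tcp_rot: [[-0.566, 0.825, 0.001], [0.825, 0.566, -0.001], [-0.001, 0.0, -1.0]]
wrist_force: [-0.2, 0.2, 5.6]
opening: 0.0594
grasp_force: 44.3
```

Emit:
drive_tool(fingers=[1, 1, 1, 1, 1, 1], translation=[[0, 0, -0.1], [0, 0, -0.3], [0, 0, -0.5], [0, 0, -0.7], [0, 0, -0.9], [0, 0, -1]], yaw=[0, 0, 0, 0, 0, 0])

```text
time_s: 7.8
ee_pos: [0.5185, -0.3331, 0.1239]
tcp_rot: [[-0.566, 0.825, 0.003], [0.825, 0.566, -0.002], [-0.003, 0.002, -1.0]]
wrist_force: [0.0, 0.2, -1.6]
opening: 0.0592
grasp_force: 43.8
```

Emit:
drive_tool(fingers=[1, 1, 1, 1, 1, 1], translation=[[0, 0, -0.1], [0, 0, -0.15], [0, 0, -0.25], [0, 0, -0.25], [0, 0, -0.25], [0, 0, -0.25]], yaw=[0.06, 0.13, 0.2, 0.26, 0.32, 0.341])

```text
time_s: 8.4
ee_pos: [0.5176, -0.3322, 0.1418]
tcp_rot: [[0.116, 0.993, 0.0], [0.993, -0.116, 0.0], [0.0, 0.0, -1.0]]
wrist_force: [0.2, 0.3, -0.9]
opening: 0.0594
grasp_force: 43.7
```

```bash
python3 - <<'E'
from h import *
plan([(.6132,.0025,.141)])
g=snap("top");s=snap("side")
a=cv2.resize(cv2.resize(g["color"][190:270,370:470],None,fx=4,fy=5),(400,400))
b=cv2.resize(s["color"][60:150,300:400],(400,400))
cv2.imwrite("pics/lift.png",cv2.cvtColor(np.clip(np.hstack([a,b])*1.6,0,255).astype(np.uint8),cv2.COLOR_RGB2BGR))
E
```

```text
[4.294 0.702 0.012]
yangle -6.652299924635456 pos [ 0.5176 -0.3322  0.1418] t 8.4 f [ 0.2  0.3 -0.9] open 0.05943281557231877
```

View pics/lift.png

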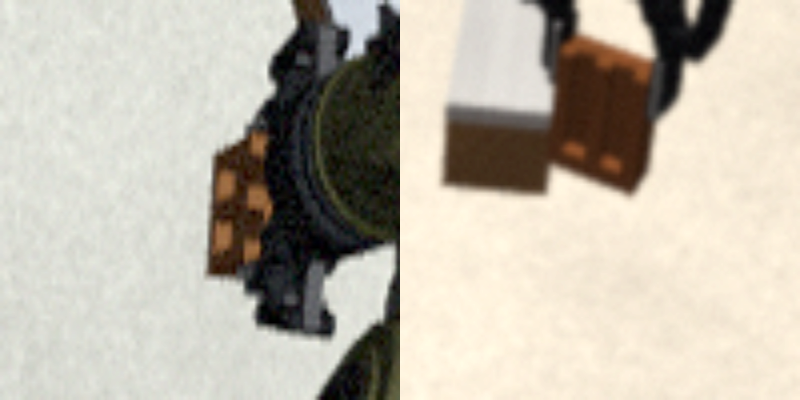

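The left half shows the block held upright with its grooves facing left, towards the mate. In the right half it hangs level between the fingers. I'll carry it to the clamp now.

Emit:
drive_tool(fingers=[1, 1, 1], translation=[[0.3, 0.05, 0], [0.65, 0.11, 0], [1, 0.165, 0]], yaw=[0, 0, 0])

```text
time_s: 8.8
ee_pos: [0.5398, -0.2539, 0.1416]
tcp_rot: [[0.112, 0.994, 0.001], [0.994, -0.112, 0.0], [0.0, 0.0, -1.0]]
wrist_force: [-0.2, -0.4, -1.0]
opening: 0.0594
grasp_force: 43.7
```

Emit:
drive_tool(fingers=[1, 1, 1], translation=[[0.33, 0.05, 0], [0.66, 0.11, 0], [1, 0.165, 0]], yaw=[0, 0, 0])

```text
time_s: 9.1
ee_pos: [0.562, -0.1756, 0.1416]
tcp_rot: [[0.111, 0.994, 0.0], [0.994, -0.111, 0.0], [0.0, 0.0, -1.0]]
wrist_force: [0.9, 1.0, -0.6]
opening: 0.0596
grasp_force: 43.7
```

Emit:
drive_tool(fingers=[1, 1, 1], translation=[[0.33, 0.05, 0], [0.66, 0.11, 0], [1, 0.165, 0]], yaw=[0, 0, 0])

```text
time_s: 9.4
ee_pos: [0.5841, -0.0975, 0.1416]
tcp_rot: [[0.111, 0.994, 0.0], [0.994, -0.111, 0.0], [0.0, 0.0, -1.0]]
wrist_force: [-0.2, -0.1, -0.4]
opening: 0.0595
grasp_force: 43.7
```

Emit:
drive_tool(fingers=[1, 1, 1, 1], translation=[[0.33, 0.05, 0], [0.66, 0.11, 0], [0.9, 0.165, 0], [1, 0.165, 0]], yaw=[0, 0, 0, 0])

```text
time_s: 9.8
ee_pos: [0.6068, -0.0172, 0.1414]
tcp_rot: [[0.108, 0.994, 0.001], [0.994, -0.108, 0.002], [0.002, 0.001, -1.0]]
wrist_force: [0.2, -0.1, -1.7]
opening: 0.0592
grasp_force: 43.7
```

Emit:
drive_tool(fingers=[1, 1, 1, 1, 1], translation=[[0.1, 0.02, 0], [0.2, 0.04, 0], [0.2, 0.04, 0], [0.2, 0.04, 0], [0.2, 0.04, 0]], yaw=[0, 0, 0, 0, 0])

```text
time_s: 10.3
ee_pos: [0.6107, -0.0062, 0.1413]
tcp_rot: [[0.114, 0.993, -0.0], [0.993, -0.114, -0.001], [-0.001, -0.0, -1.0]]
wrist_force: [0.4, -0.0, -0.6]
opening: 0.0593
grasp_force: 43.7
```

```bash
python3 - <<'E'
from h import *
plan([(.6132,.0025,.141)])
g=snap("top");s=snap("side")
np.save("/tmp/t1.npy",g,allow_pickle=True);np.save("/tmp/s1.npy",s,allow_pickle=True)
a=cv2.resize(g["color"][160:260,220:320],(400,400),interpolation=cv2.INTER_CUBIC)
b=cv2.resize(s["color"][130:230,210:310],(400,400),interpolation=cv2.INTER_CUBIC)
cv2.imwrite("pics/over.png",cv2.cvtColor(np.clip(np.hstack([a,b])*1.6,0,255).astype(np.uint8),cv2.COLOR_RGB2BGR))
E
```

```text
[0.112 0.018 0.004]
yangle -6.541617513437566 pos [ 0.6107 -0.0062  0.1413] t 10.3 f [ 0.4 -0.  -0.6] open 0.059277560643213774
```

View pics/over.png

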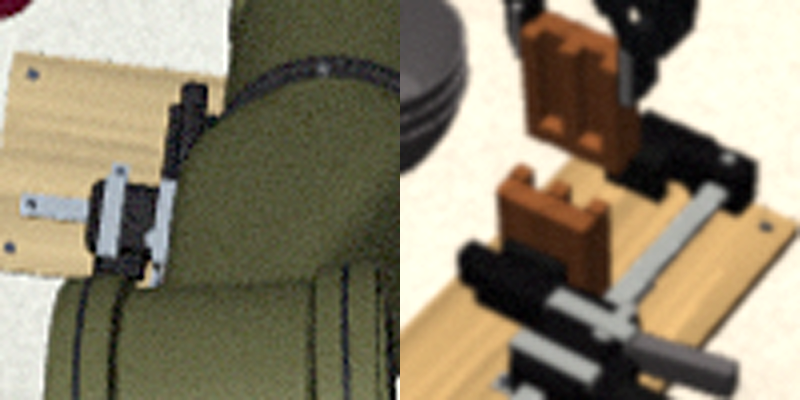

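The right half shows the loose half, grooves forward, hanging at crop (580,90) behind and above the mate, whose top is at about (550,200). The arm hides it from the top camera. I'll compare their sideways positions from the side view.

```bash
python3 - <<'E'
from h import *
s=np.load("/tmp/s1.npy",allow_pickle=True).item()
O=np.array([571.0,75.2]);a=np.radians(-96.4);X=np.array([np.cos(a),np.sin(a)]);Y=np.array([-X[1],X[0]])
def L(x,y,h): return (ray(s,209.5+(x-400+.5)/4,129.5+(y+.5)/4,h)[:2]*1000-O)@np.c_[X,Y]
print("loose bottom L,R",L(528,135,.0994),L(607,170,.0994),"top L",L(523,22,.1714))
print("mate top back L,R",L(500,187,.084),L(607,218,.084),L(520,165,.084))
C=cloud(s);ok=s["range_z"]>0;im=s["color"].astype(int);br=ok&(im[...,0]-im[...,2]>18)&(im[...,0]<160)&(im[...,0]>1.6*im[...,2])
P=C[br]*1000; Q=np.c_[(P[:,:2]-O)@np.c_[X,Y],P[:,2]]
for n,lo,hi in(("mate",20,82),("loose",104,168)):
  k=(Q[:,2]>lo)&(Q[:,2]<hi)&(abs(Q[:,1]-50)<50)&(Q[:,0]>15)&(Q[:,0]<110); print(n,k.sum(),np.percentile(Q[k],[1,3,50,97,99],axis=0).round(1).tolist())
E
```

```text
loose bottom L,R [62.61995063 75.63263376] [63.06239043 23.95884192] top L [69.55874005 79.24042372]
mate top back L,R [33.77869937 74.59914315] [45.59964965 12.54052615] [53.76214288 75.65290868]
mate 390 [[27.2, 16.6, 25.9], [29.4, 17.2, 33.3], [32.1, 30.2, 65.1], [56.0, 73.0, 81.7], [57.2, 74.8, 81.9]]
loose 630 [[60.5, 16.2, 104.3], [60.9, 16.9, 105.2], [64.7, 42.9, 133.1], [77.0, 73.7, 166.2], [81.4, 75.5, 167.4]]
```

Emit:
drive_tool(fingers=[1, 1, 1, 1, 1, 1], translation=[[0.03, 0, 0.1], [0.04, 0, 0.3], [0.04, 0, 0.5], [0.04, 0, 0.7], [0.04, 0, 0.8], [0.04, 0, 0.8]], yaw=[0, 0, 0, 0, 0, 0])

```text
time_s: 11.0
ee_pos: [0.6103, -0.0018, 0.0758]
tcp_rot: [[0.113, 0.994, -0.003], [0.994, -0.113, 0.0], [-0.0, -0.003, -1.0]]
wrist_force: [0.5, -0.1, -0.7]
opening: 0.0594
grasp_force: 43.7
```

Emit:
drive_tool(fingers=[1, 1, 1, 1, 1], translation=[[0, 0, 0.1], [0, 0, 0.18], [0, 0, 0.25], [0, 0, 0.25], [0, 0, 0.25]], yaw=[0, 0, 0, 0, 0])

```text
time_s: 11.5
ee_pos: [0.6114, -0.0018, 0.0573]
tcp_rot: [[0.113, 0.994, 0.0], [0.994, -0.113, 0.0], [0.0, -0.0, -1.0]]
wrist_force: [0.4, -0.1, -1.7]
opening: 0.0596
grasp_force: 43.7
```

Emit:
drive_tool(fingers=[1, 1, 1, 1], translation=[[0.02, 0, 0], [0.04, 0, 0], [0.04, 0, 0], [0.04, 0, 0]], yaw=[0, 0, 0, 0])

```text
time_s: 11.9
ee_pos: [0.6118, 0.0015, 0.0574]
tcp_rot: [[0.112, 0.994, 0.0], [0.994, -0.112, 0.0], [0.0, 0.0, -1.0]]
wrist_force: [0.0, -0.5, -1.2]
opening: 0.0593
grasp_force: 43.7
```

Emit:
drive_tool(fingers=[1, 1, 1], translation=[[0.01, 0, 0.025], [0.01, 0, 0.025], [0.01, 0, 0.025]], yaw=[0, 0, 0])

```text
time_s: 12.2
ee_pos: [0.6117, 0.0021, 0.0551]
tcp_rot: [[0.113, 0.994, -0.0], [0.994, -0.113, 0.0], [-0.0, -0.0, -1.0]]
wrist_force: [-1.1, 0.0, -1.1]
opening: 0.0594
grasp_force: 43.7
```

Emit:
drive_tool(fingers=[1, 1, 1], translation=[[0.01, 0, 0], [0.01, 0, 0], [0.01, 0, 0]], yaw=[0, 0, 0])

```text
time_s: 12.5
ee_pos: [0.6117, 0.0022, 0.0552]
tcp_rot: [[0.113, 0.994, -0.0], [0.994, -0.113, -0.001], [-0.001, -0.0, -1.0]]
wrist_force: [-0.1, -2.7, -1.0]
opening: 0.0596
grasp_force: 43.8
```

Emit:
drive_tool(fingers=[1, 1, 1], translation=[[0, 0, 0.012], [0, 0, 0.012], [0, 0, 0.012]], yaw=[0, 0, 0])

```text
time_s: 12.8
ee_pos: [0.6119, 0.0023, 0.0544]
tcp_rot: [[0.113, 0.994, 0.0], [0.994, -0.113, -0.001], [-0.001, 0.0, -1.0]]
wrist_force: [-0.7, -4.6, 0.7]
opening: 0.0593
grasp_force: 43.8
```

Emit:
drive_tool(fingers=[1, 1, 1], translation=[[0, 0, 0.012], [0, 0, 0.012], [0, 0, 0.012]], yaw=[0, 0, 0])

```text
time_s: 13.1
ee_pos: [0.6119, 0.0022, 0.0539]
tcp_rot: [[0.113, 0.994, 0.0], [0.994, -0.113, -0.001], [-0.001, 0.0, -1.0]]
wrist_force: [-2.3, -5.2, 6.0]
opening: 0.0597
grasp_force: 44.4
```

Emit:
drive_tool(fingers=[-0.5, -0.6, -0.75, -0.75, -0.75], translation=[[0, 0, 0], [0, 0, 0], [0, 0, 0], [0, 0, 0], [0, 0, 0]], yaw=[0, 0, 0, 0, 0])

```text
time_s: 13.6
ee_pos: [0.6119, 0.0034, 0.0532]
tcp_rot: [[0.112, 0.994, 0.0], [0.994, -0.112, 0.0], [0.0, -0.0, -1.0]]
wrist_force: [-0.3, -0.4, -1.6]
opening: 0.0752
grasp_force: 0.0
```

Emit:
drive_tool(fingers=[-0.75, -0.75, -0.75, -0.75, -0.75], translation=[[0, 0, -0.1], [0, 0, -0.3], [0, 0, -0.5], [0, 0, -0.8], [0, 0, -1]], yaw=[0, 0, 0, 0, 0])

```text
time_s: 14.1
ee_pos: [0.6129, 0.0028, 0.1363]
tcp_rot: [[0.113, 0.994, 0.003], [0.994, -0.113, 0.0], [0.0, 0.003, -1.0]]
wrist_force: [0.5, 0.3, 0.2]
opening: 0.0746
grasp_force: 0.0
```

Emit:
drive_tool(fingers=[-1, -1, -1, -1], translation=[[0, -0.1, -0.1], [0.1, -0.5, -0.3], [0.2, -0.9, -0.3], [0.2, -1, -0.3]], yaw=[0, 0, 0, 0])

```text
time_s: 14.5
ee_pos: [0.5296, 0.0297, 0.1579]
tcp_rot: [[0.11, 0.994, -0.005], [0.994, -0.11, 0.002], [0.001, -0.005, -1.0]]
wrist_force: [-0.6, 0.3, 0.6]
opening: 0.0852
grasp_force: 0.0
```

```bash
python3 - <<'E'
from h import *
plan([])
g=snap("top");s=snap("side")
np.save("/tmp/t2.npy",g,allow_pickle=True);np.save("/tmp/s2.npy",s,allow_pickle=True)
a=cv2.resize(g["color"][165:245,240:320],(400,400),interpolation=cv2.INTER_CUBIC)
b=cv2.resize(s["color"][145:225,225:305],(400,400),interpolation=cv2.INTER_CUBIC)
cv2.imwrite("pics/placed.png",cv2.cvtColor(np.clip(np.hstack([a,b])*1.6,0,255).astype(np.uint8),cv2.COLOR_RGB2BGR))
E
```

```text
yangle -6.330816063156845 pos [0.5296 0.0297 0.1579] t 14.5 f [-0.6  0.3  0.6] open 0.08524193328634916
```

View pics/placed.png

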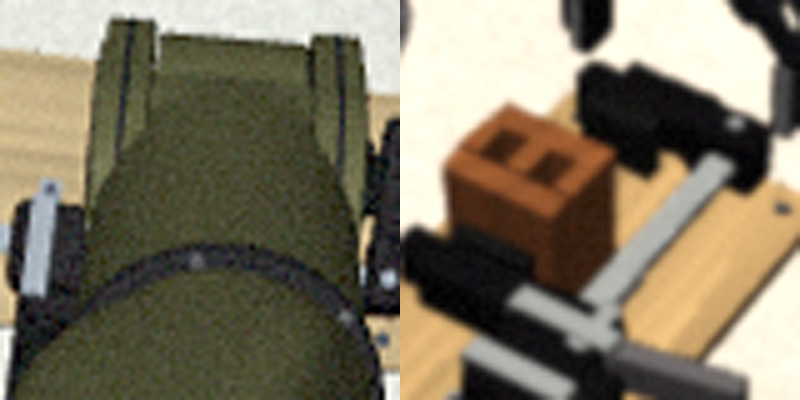

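The side half shows the two halves together: tops level, ends flush, and the grooves forming two closed slots. I'll turn the gripper and go above the trigger and grip.

Emit:
drive_tool(fingers=[-1, -1, -1, -1, -1, -1, -1, -1, -1, -1, -1, -1], translation=[[0.06, -0.03, 0], [0.12, -0.06, 0], [0.18, -0.09, 0], [0.24, -0.12, 0], [0.3, -0.15, 0], [0.36, -0.18, 0], [0.42, -0.21, 0], [0.48, -0.24, 0], [0.54, -0.27, 0], [0.6, -0.3, 0], [0.67, -0.33, 0], [0.73, -0.35, 0]], yaw=[-0.065, -0.13, -0.195, -0.26, -0.325, -0.39, -0.455, -0.52, -0.585, -0.65, -0.715, -0.75])

```text
time_s: 15.8
ee_pos: [0.5143, 0.0886, 0.1573]
tcp_rot: [[-0.994, 0.11, 0.001], [0.11, 0.994, 0.0], [-0.001, 0.0, -1.0]]
wrist_force: [0.4, 0.9, 0.5]
opening: 0.0856
grasp_force: 0.0
```

```bash
python3 - <<'E'
from h import *
plan([(.5073,.0909,.158),(.5073,.0909,.021)]); print(observe()["joint_positions"].round(2))
s=np.load("/tmp/s2.npy",allow_pickle=True).item();t=np.load("/tmp/top0.npy",allow_pickle=True).item()
O=np.array([571.0,75.2]);a=np.radians(-96.4);X=np.array([np.cos(a),np.sin(a)]);Y=np.array([-X[1],X[0]])
f=lambda p:(p[:2]*1000-O)@np.c_[X,Y]
print("pad top-left edge",f(ray(t,205+(413+.5)/4-.5,165+(145+.5)/4-.5,.056)))
g=snap("top");save(g,"/tmp/x.png");C=cloud(s)
P=C[s["range_z"]>0]*1000;Q=np.c_[(P[:,:2]-O)@np.c_[X,Y],P[:,2]]
k=(Q[:,1]>-80)&(Q[:,1]<-50)&(Q[:,2]>45)&(Q[:,2]<60)&(abs(Q[:,0])<60);print("grip+trig tops x hist",np.histogram(Q[k][:,0],bins=range(-46,40,4)))
E
```

```text
[ 0.09   0.019 -0.009]
[0.093 0.019 1.704]
yangle 83.67971361718689 pos [0.5143 0.0886 0.1573] t 15.8 f [0.4 0.9 0.5] open 0.08556783216815798
[-0.11  0.67 -0.25  1.95  0.29  0.55  0.91]
pad top-left edge [117.64872418  47.23280053]
grip+trig tops x hist (array([ 0, 21, 34, 31, 26, 17, 14,  3,  0,  0,  0,  0,  2, 29, 24, 17,  7,
        1,  0,  0,  0]), array([-46, -42, -38, -34, -30, -26, -22, -18, -14, -10,  -6,  -2,   2,
         6,  10,  14,  18,  22,  26,  30,  34,  38]))
```

Emit:
drive_tool(fingers=[-1, -1, -1, -1, -1, -1], translation=[[0.09, 0.02, 0.1], [0.09, 0.02, 0.3], [0.09, 0.02, 0.5], [0.09, 0.02, 0.7], [0.09, 0.02, 0.9], [0.09, 0.02, 0.9]], yaw=[0, 0, 0, 0, 0, 0])

```text
time_s: 16.45
ee_pos: [0.5059, 0.0905, 0.0837]
tcp_rot: [[-0.993, 0.115, -0.002], [0.115, 0.993, -0.001], [0.002, -0.002, -1.0]]
wrist_force: [-0.3, -0.9, 0.7]
opening: 0.0854
grasp_force: 0.0
```

Emit:
drive_tool(fingers=[-1, -1, -1, -1, -1, -1], translation=[[0, 0, 0.15], [0, 0, 0.3], [0, 0, 0.5], [0, 0, 0.7], [0, 0, 0.84], [0, 0, 0.84]], yaw=[0, 0, 0, 0, 0, 0])

```text
time_s: 17.05
ee_pos: [0.5052, 0.0913, 0.0168]
tcp_rot: [[-0.994, 0.112, -0.002], [0.112, 0.994, -0.001], [0.002, -0.001, -1.0]]
wrist_force: [-0.1, -0.3, 0.0]
opening: 0.0857
grasp_force: 0.0
```

Emit:
drive_tool(fingers=[-0.7, -0.55, -0.5, -0.5], translation=[[0, 0, 0], [0, 0, 0], [0, 0, 0], [0, 0, 0]], yaw=[0, 0, 0, 0], grip_force=20)

```text
time_s: 17.45
ee_pos: [0.5063, 0.0914, 0.0187]
tcp_rot: [[-0.994, 0.113, 0.001], [0.113, 0.994, 0.0], [-0.001, 0.0, -1.0]]
wrist_force: [0.2, -0.5, -0.4]
opening: 0.0638
grasp_force: 0.1
```

```bash
python3 - <<'E'
from h import *
plan([(.5073,.0909,.018)])
t=snap("top");s=snap("side")
a=cv2.resize(t["color"][185:285,205:305],(400,400),interpolation=cv2.INTER_CUBIC)
b=cv2.resize(s["color"][160:260,210:310],(400,400),interpolation=cv2.INTER_CUBIC)
cv2.imwrite("pics/grip.png",cv2.cvtColor(np.clip(np.hstack([a,b])*1.6,0,255).astype(np.uint8),cv2.COLOR_RGB2BGR))
E
```

```text
[-0.013 -0.005  0.009]
yangle 83.52310725018867 pos [0.5063 0.0914 0.0187] t 17.45 f [ 0.2 -0.5 -0.4] open 0.06384462664437247
```

View pics/grip.png

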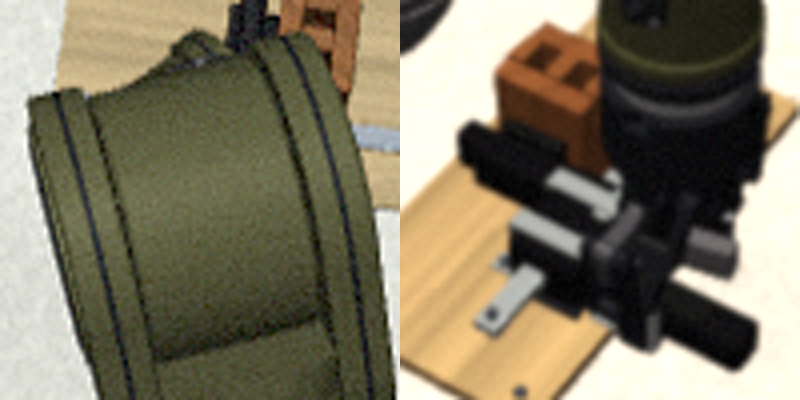

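The right half shows one finger behind the grip at (645,330) and the other beyond the trigger at (710,250), both straddling them. I'll try a first stroke, with the hand following the trigger.

Emit:
drive_tool(fingers=[-0.4, -0.3, -0.2, -0.1, 0, 0.06, 0.1, 0.1], translation=[[0, 0, 0], [0, 0.02, 0], [0, 0.05, 0], [0, 0.08, 0], [0, 0.1, 0], [0, 0.12, 0], [0, 0.12, 0], [0, 0.12, 0]], yaw=[0, 0, 0, 0, 0, 0, 0, 0])

```text
time_s: 18.35
ee_pos: [0.5063, 0.1001, 0.0194]
tcp_rot: [[-0.993, 0.114, -0.001], [0.114, 0.993, -0.002], [0.001, -0.002, -1.0]]
wrist_force: [-3.2, -1.1, 15.8]
opening: 0.0419
grasp_force: 19.3
```

```bash
cat >> h.py <<'E'
O=np.array([571.0,75.2]);_a=np.radians(-96.4);X=np.array([np.cos(_a),np.sin(_a)]);Y=np.array([-X[1],X[0]])
def tail(g):  # clamp x of the bar's free end from the side view
    im=g["color"].astype(int); q=[]
    for v in range(195,290):
        for u in range(190,275):
            r,gg,b=im[v,u]
            if b>70 and r-b<12:
                p=(ray(g,u,v,.044)[:2]*1000-O)@np.c_[X,Y]
                if -11<p[1]<5 and -130<p[0]<-50: q.append(p[0])
    q=np.array(q); return len(q),np.percentile(q,[0,3]).round(1) if len(q) else None
def rep():
    s=observe(); p=(s["ee_pos"][:2]*1000-O)@np.c_[X,Y]
    w=s["wrist_force"]; print("t",s["time_s"],"tcp clamp",p.round(1),"z",s["ee_pos"][2].round(4),"open",round(s["opening"]*1000,1),"grasp",round(s["grasp_force"],1),"Fx,Fy,Fz",(w[:2]@X).round(1),(w[:2]@Y).round(1),w[2].round(1),"tail",tail(snap("side")))
E
python3 - <<'E'
from h import *
for n in("side0","s2"): print(n,tail(np.load(f"/tmp/{n}.npy",allow_pickle=True).item()))
rep()
E
```

```text
side0 (87, array([-90.8, -89.7]))
s2 (91, array([-90.9, -89.9]))
t 18.35 tcp clamp [-17.5 -67.1] z 0.0194 open 41.9 grasp 19.3 Fx,Fy,Fz 1.4 -3.1 15.8 tail (113, array([-98.2, -96.2]))
```

Emit:
drive_tool(fingers=[-0.3, -0.5, -0.5, -0.5], translation=[[0, -0.05, 0], [0, -0.12, 0], [0, -0.12, 0], [0, -0.12, 0]], yaw=[0, 0, 0, 0])

```text
time_s: 18.8
ee_pos: [0.5058, 0.0916, 0.0179]
tcp_rot: [[-0.994, 0.113, -0.0], [0.113, 0.994, 0.0], [0.0, 0.0, -1.0]]
wrist_force: [-0.1, -1.5, -0.3]
opening: 0.0641
grasp_force: 0.9
```

```bash
python3 - <<'E'
from h import *
rep()
E
```

```text
t 18.8 tcp clamp [ -9.  -66.6] z 0.0179 open 64.1 grasp 0.9 Fx,Fy,Fz 1.5 0.1 -0.3 tail (112, array([-98.2, -96.1]))
```

Emit:
drive_tool(fingers=[-0.4, -0.3, -0.2, -0.1, 0, 0.1, 0.2, 0.2, 0.2], translation=[[0, 0, 0], [0, 0.02, 0], [0, 0.05, 0], [0, 0.08, 0], [0, 0.1, 0], [0, 0.12, 0], [0, 0.12, 0], [0, 0.12, 0], [0, 0.12, 0]], yaw=[0, 0, 0, 0, 0, 0, 0, 0, 0])

```text
time_s: 19.75
ee_pos: [0.5059, 0.1002, 0.0192]
tcp_rot: [[-0.993, 0.114, -0.002], [0.114, 0.993, -0.002], [0.001, -0.002, -1.0]]
wrist_force: [-3.0, -2.0, 14.5]
opening: 0.0415
grasp_force: 19.4
```

```bash
python3 - <<'E'
from h import *
rep()
E
```

```text
t 19.75 tcp clamp [-17.5 -67.5] z 0.0192 open 41.5 grasp 19.4 Fx,Fy,Fz 2.3 -2.7 14.5 tail (132, array([-105.5, -104.3]))
```

Emit:
drive_tool(fingers=[-0.3, -0.5, -0.5, -0.5], translation=[[0, -0.05, 0], [0, -0.12, 0], [0, -0.12, 0], [0, -0.12, 0]], yaw=[0, 0, 0, 0])

```text
time_s: 20.2
ee_pos: [0.506, 0.0916, 0.0179]
tcp_rot: [[-0.994, 0.113, -0.0], [0.113, 0.994, 0.0], [0.0, 0.0, -1.0]]
wrist_force: [0.0, -1.9, -1.1]
opening: 0.0639
grasp_force: 0.8
```

Emit:
drive_tool(fingers=[-0.4, -0.3, -0.2, -0.1, 0, 0.1, 0.2, 0.2, 0.2], translation=[[0, 0, 0], [0, 0.02, 0], [0, 0.05, 0], [0, 0.08, 0], [0, 0.1, 0], [0, 0.12, 0], [0, 0.12, 0], [0, 0.12, 0], [0, 0.12, 0]], yaw=[0, 0, 0, 0, 0, 0, 0, 0, 0])

```text
time_s: 21.1
ee_pos: [0.506, 0.1002, 0.0192]
tcp_rot: [[-0.993, 0.114, -0.001], [0.114, 0.993, -0.002], [0.001, -0.002, -1.0]]
wrist_force: [-4.5, -2.4, 15.3]
opening: 0.0418
grasp_force: 19.4
```

```bash
python3 - <<'E'
from h import *
rep()
E
```

```text
t 21.1 tcp clamp [-17.6 -67.4] z 0.0192 open 41.8 grasp 19.4 Fx,Fy,Fz 2.9 -4.2 15.3 tail (152, array([-114.6, -112.2]))
```

Emit:
drive_tool(fingers=[-0.3, -0.5, -0.5, -0.5], translation=[[0, -0.05, 0], [0, -0.12, 0], [0, -0.12, 0], [0, -0.12, 0]], yaw=[0, 0, 0, 0])

```text
time_s: 21.55
ee_pos: [0.506, 0.0916, 0.0179]
tcp_rot: [[-0.994, 0.113, -0.0], [0.113, 0.994, 0.0], [0.0, 0.0, -1.0]]
wrist_force: [0.3, -2.1, -0.3]
opening: 0.0639
grasp_force: 0.8
```

```bash
python3 - <<'E'
from h import *
rep(); g=snap("side"); np.save("/tmp/s3.npy",g,allow_pickle=True)
# jaw/pad visible? gap seen in side and top views
for n in("side","top"):
    g=snap(n); P=cloud(g)[g["range_z"]>0]*1000; Q=np.c_[(P[:,:2]-O)@np.c_[X,Y],P[:,2]]
    k=(Q[:,1]>30)&(Q[:,1]<85)&(Q[:,2]>40)&(Q[:,2]<62)&(Q[:,0]>70)&(Q[:,0]<170); print(n,k.sum(),np.percentile(Q[k][:,0],[2,50,98]) if k.sum() else "")
E
```

```text
t 21.55 tcp clamp [ -9.  -66.5] z 0.0179 open 63.9 grasp 0.8 Fx,Fy,Fz 2.1 0.5 -0.3 tail (151, array([-114.6, -112.2]))
side 30 [102.3712532  115.45423433 126.11969963]
top 273 [ 98.09047875 119.1128275  136.8738827 ]
```

Emit:
drive_tool(fingers=[-0.4, -0.3, -0.2, -0.1, 0, 0.1, 0.2, 0.2, 0.2], translation=[[0, 0, 0], [0, 0.02, 0], [0, 0.05, 0], [0, 0.08, 0], [0, 0.1, 0], [0, 0.12, 0], [0, 0.12, 0], [0, 0.12, 0], [0, 0.12, 0]], yaw=[0, 0, 0, 0, 0, 0, 0, 0, 0])

```text
time_s: 22.65
ee_pos: [0.5059, 0.1002, 0.0193]
tcp_rot: [[-0.993, 0.114, -0.001], [0.114, 0.993, -0.002], [0.001, -0.002, -1.0]]
wrist_force: [-3.8, -1.6, 15.4]
opening: 0.0418
grasp_force: 19.4
```

```bash
sed -i 's/-130<p/-165<p/' h.py; python3 - <<'E'
from h import *
rep()
E
```

```text
t 22.65 tcp clamp [-17.6 -67.4] z 0.0193 open 41.8 grasp 19.4 Fx,Fy,Fz 2.0 -3.6 15.4 tail (175, array([-122. , -119.8]))
```

Emit:
drive_tool(fingers=[-0.3, -0.5, -0.5, -0.5], translation=[[0, -0.05, 0], [0, -0.12, 0], [0, -0.12, 0], [0, -0.12, 0]], yaw=[0, 0, 0, 0])

```text
time_s: 23.1
ee_pos: [0.5059, 0.0916, 0.018]
tcp_rot: [[-0.994, 0.113, -0.0], [0.113, 0.994, 0.0], [0.0, 0.0, -1.0]]
wrist_force: [0.6, -2.0, -0.9]
opening: 0.0643
grasp_force: 0.9
```

```bash
python3 - <<'E'
from h import *
rep()
for n in("side","top"):
    g=snap(n); P=cloud(g)[g["range_z"]>0]*1000; Q=np.c_[(P[:,:2]-O)@np.c_[X,Y],P[:,2]]
    k=(Q[:,1]>30)&(Q[:,1]<85)&(Q[:,2]>40)&(Q[:,2]<62)&(Q[:,0]>70)&(Q[:,0]<170); print(n,k.sum(),np.percentile(Q[k][:,0],[2,50,98]) if k.sum() else "")
a=cv2.resize(g["color"][165:245,240:340],(600,480),interpolation=cv2.INTER_CUBIC)
cv2.imwrite("pics/gap.png",cv2.cvtColor(np.clip(a*1.6,0,255).astype(np.uint8),cv2.COLOR_RGB2BGR))
E
```

```text
t 23.1 tcp clamp [ -9.  -66.5] z 0.018 open 64.3 grasp 0.9 Fx,Fy,Fz 1.9 0.8 -0.9 tail (175, array([-122., -120.]))
side 26 [105.05507319 110.79731316 119.59305869]
top 272 [ 89.76162602 110.55271574 128.63352572]
```

View pics/gap.png

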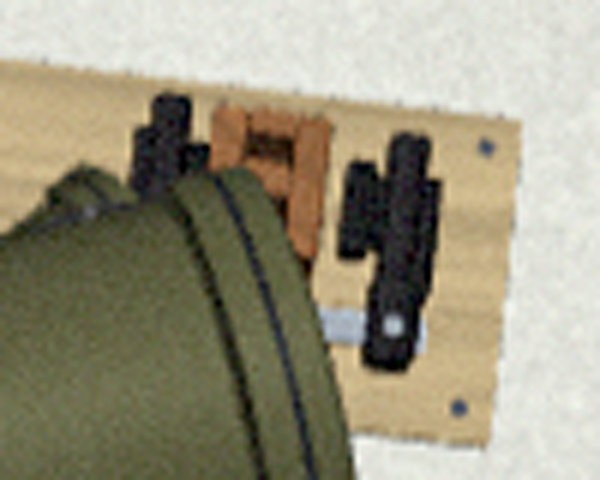

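The crop shows the pad's edge at x≈340 and the block's back at x≈328, about a 5 mm gap after parallax. One more stroke should make contact.

Emit:
drive_tool(fingers=[-0.4, -0.3, -0.2, -0.1], translation=[[0, 0, 0], [0, 0.02, 0], [0, 0.05, 0], [0, 0.08, 0]], yaw=[0, 0, 0, 0])

```text
time_s: 23.65
ee_pos: [0.5059, 0.0976, 0.0188]
tcp_rot: [[-0.994, 0.113, -0.001], [0.113, 0.994, -0.001], [0.001, -0.001, -1.0]]
wrist_force: [-2.8, -4.8, 9.5]
opening: 0.0473
grasp_force: 7.9
```

Emit:
drive_tool(fingers=[0, 0.05, 0.1, 0.1], translation=[[0, 0.02, 0], [0, 0.03, 0], [0, 0.04, 0], [0, 0.04, 0]], yaw=[0, 0, 0, 0])

```text
time_s: 24.05
ee_pos: [0.5059, 0.1001, 0.0192]
tcp_rot: [[-0.993, 0.114, -0.001], [0.114, 0.993, -0.002], [0.001, -0.002, -1.0]]
wrist_force: [-4.9, -1.7, 15.7]
opening: 0.0417
grasp_force: 19.0
```

```bash
python3 - <<'E'
from h import *
rep()
for n in("top",):
    g=snap(n); P=cloud(g)[g["range_z"]>0]*1000; Q=np.c_[(P[:,:2]-O)@np.c_[X,Y],P[:,2]]
    k=(Q[:,1]>30)&(Q[:,1]<85)&(Q[:,2]>40)&(Q[:,2]<62)&(Q[:,0]>70)&(Q[:,0]<170); print(n,k.sum(),np.percentile(Q[k][:,0],[2,50,98]))
    k=(Q[:,1]>30)&(Q[:,1]<85)&(Q[:,2]>76)&(Q[:,2]<92)&(Q[:,0]>50)&(Q[:,0]<100); print("block",np.percentile(Q[k][:,0],[50,90,98]))
E
```

```text
t 24.05 tcp clamp [-17.5 -67.4] z 0.0192 open 41.7 grasp 19.0 Fx,Fy,Fz 2.2 -4.7 15.7 tail (196, array([-130.1, -127.9]))
top 266 [ 82.01764142 102.91957638 120.05825749]
block [68.91730562 77.57638337 79.54133481]
```

Emit:
drive_tool(fingers=[-0.3, -0.5, -0.5, -0.5], translation=[[0, -0.05, 0], [0, -0.12, 0], [0, -0.12, 0], [0, -0.12, 0]], yaw=[0, 0, 0, 0])

```text
time_s: 24.55
ee_pos: [0.5059, 0.0916, 0.018]
tcp_rot: [[-0.994, 0.113, -0.0], [0.113, 0.994, 0.0], [0.0, 0.0, -1.0]]
wrist_force: [0.5, -1.7, 0.5]
opening: 0.0642
grasp_force: 0.8
```

```bash
python3 - <<'E'
from h import *
rep()
E
```

```text
t 24.55 tcp clamp [ -9.  -66.5] z 0.018 open 64.2 grasp 0.8 Fx,Fy,Fz 1.6 0.6 0.5 tail (195, array([-130.1, -127.9]))
```

Emit:
drive_tool(fingers=[-0.4, -0.35, -0.3, -0.3], translation=[[0, 0, 0], [0, 0.01, 0], [0, 0.02, 0], [0, 0.02, 0]], yaw=[0, 0, 0, 0])

```text
time_s: 25.0
ee_pos: [0.5059, 0.0934, 0.0183]
tcp_rot: [[-0.994, 0.112, -0.0], [0.112, 0.994, 0.0], [0.0, 0.0, -1.0]]
wrist_force: [-0.1, -0.2, 5.5]
opening: 0.0554
grasp_force: 3.3
```

```bash
python3 - <<'E'
from h import *
rep()
E
```

```text
t 25.0 tcp clamp [-10.8 -66.7] z 0.0183 open 55.4 grasp 3.3 Fx,Fy,Fz 0.2 -0.1 5.5 tail (194, array([-130.1, -127.7]))
```

Emit:
drive_tool(fingers=[-0.25, -0.2, -0.2, -0.2], translation=[[0, 0.01, 0], [0, 0.025, 0], [0, 0.025, 0], [0, 0.025, 0]], yaw=[0, 0, 0, 0])

```text
time_s: 25.45
ee_pos: [0.506, 0.0955, 0.0185]
tcp_rot: [[-0.994, 0.112, -0.0], [0.112, 0.994, 0.0], [0.0, 0.0, -1.0]]
wrist_force: [-2.9, -0.2, 8.0]
opening: 0.0514
grasp_force: 6.2
```

```bash
python3 - <<'E'
from h import *
rep()
E
```

```text
t 25.45 tcp clamp [-12.9 -66.8] z 0.0185 open 51.4 grasp 6.2 Fx,Fy,Fz 0.5 -2.9 8.0 tail (205, array([-133.1, -130.6]))
```

Emit:
drive_tool(fingers=[-0.15, -0.1, -0.1, -0.1], translation=[[0, 0.01, 0], [0, 0.025, 0], [0, 0.025, 0], [0, 0.025, 0]], yaw=[0, 0, 0, 0])

```text
time_s: 25.9
ee_pos: [0.506, 0.0975, 0.019]
tcp_rot: [[-0.993, 0.114, -0.0], [0.114, 0.993, 0.001], [0.0, 0.001, -1.0]]
wrist_force: [-4.1, 0.5, 13.3]
opening: 0.0471
grasp_force: 17.2
```

```bash
python3 - <<'E'
from h import *
rep()
g=snap("top"); P=cloud(g)[g["range_z"]>0]*1000; Q=np.c_[(P[:,:2]-O)@np.c_[X,Y],P[:,2]]
k=(Q[:,1]>30)&(Q[:,1]<85)&(Q[:,2]>40)&(Q[:,2]<62)&(Q[:,0]>70)&(Q[:,0]<170); print(k.sum(),np.percentile(Q[k][:,0],[2,50,98]))
E
```

```text
t 25.9 tcp clamp [-14.9 -67.1] z 0.019 open 47.1 grasp 17.2 Fx,Fy,Fz 0.0 -4.1 13.3 tail (209, array([-135. , -132.7]))
255 [ 81.62116654 100.38956876 117.19681845]
```

Emit:
drive_tool(fingers=[-0.1, -0.1, -0.1, -0.1, -0.1], translation=[[0, 0, 0], [0, 0, 0], [0, 0, 0], [0, 0, 0], [0, 0, 0]], yaw=[0, 0, 0, 0, 0])

```text
time_s: 26.5
ee_pos: [0.506, 0.0975, 0.019]
tcp_rot: [[-0.993, 0.114, -0.0], [0.114, 0.993, 0.001], [0.001, 0.001, -1.0]]
wrist_force: [-3.1, 1.1, 12.8]
opening: 0.0477
grasp_force: 17.2
```

```bash
python3 - <<'E'
from h import *
rep()
g=snap("top"); P=cloud(g)[g["range_z"]>0]*1000; Q=np.c_[(P[:,:2]-O)@np.c_[X,Y],P[:,2]]
k=(Q[:,1]>10)&(Q[:,1]<90)&(Q[:,2]>76)&(Q[:,2]<92)&(Q[:,0]>25)&(Q[:,0]<100)
k&=~((Q[:,2]>90)); 
for lo,hi in((56,67),(67,80)): 
    m=k&(Q[:,0]>lo)&(Q[:,0]<hi); print("y/z top end",lo,m.sum(),np.percentile(Q[m][:,1],[95,99]).round(1),np.median(Q[m][:,2]).round(1))
m=k&(Q[:,0]>30)&(Q[:,0]<54); print("mate",m.sum(),np.percentile(Q[m][:,1],[95,99]).round(1),np.median(Q[m][:,2]).round(1)); print("block x",np.percentile(Q[k][:,0],[1,99]).round(1))
E
```

```text
t 26.5 tcp clamp [-14.9 -67.1] z 0.019 open 47.7 grasp 17.2 Fx,Fy,Fz -0.7 -3.2 12.8 tail (206, array([-134.8, -132.2]))
y/z top end 56 62 [77.7 79.1] 83.8
y/z top end 67 124 [74.5 78.1] 83.1
mate 103 [77.4 79. ] 83.9
block x [30.5 79.5]
```

The readings are steady: about 11–15 N on the pad, the joint closed and the ends flush. Handing in.

```bash
python3 -c "
from plant import job_done
print(job_done())"
```

```text
the job is handed in; nothing more can be done
None
```

The job is handed in: the loose half stands flush against its mate, the pad presses on the wood at an estimated 11–15 N (good range 5–36 N), and the gripper is still holding the trigger squeezed.

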